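# Turn the handled caddy half round and nest it in its bin

### The job

The white handled caddy is standing beside its storage bin the wrong way round, so that it would only stack on top. Turn it half a turn and nest it in the bin: feel gently, without forcing, for the place where its wide lugs enter the wide slots and its narrow lugs the narrow slots of the liner, let it down until it is fully home and level, and let go. Leave the tea box, the salt shaker and the mug alone.

Things in the scene. Friction and masses are not known exactly. Their poses are not given: they have to be found in the camera images.
- caddy: loose white plastic caddy, 0.2 to 0.4 kg: open tray 120 (x) x 66 (y) x 46 mm high with a carrying bar over it and four lugs at its foot. Origin: centre of the underside; z up, x towards the end with the wide lugs. It starts upright on the worktop, about half a turn from the bin's heading
- caddy_bar (a point): middle of the carrying bar, 102 mm above the caddy's underside: the place to grasp. The bar runs along the caddy's x, 14 mm wide (y), 24 mm tall, about 100 mm of it free between the two end posts
- caddy_wide_end (a point): middle of the lower edge of the caddy's wide-lug end, 60 mm along x from its origin. Lugs: 10 mm high, standing out 11 mm from the foot of both long sides (to y = +-44 mm), undersides flush with the tray's; the wide pair 24 mm along x, centred at caddy x = +46 mm, the narrow pair 12 mm, at x = -18 mm
- bin: grey open bin fixed to the worktop, 180 (x) x 108 (y) x 60 mm high, with a white slotted liner in it. Origin: centre of the underside; z up, x towards the wide-slot end. With caddy x along bin x, the lugs drop into the liner's slots and the caddy nests (underside 34 mm above the bin's); turned half round, its lugs stand on the liner's rails and it only stacks (64 mm)
- bin_wide_end (a point): middle of the upper edge of the bin's wide-slot end, 90 mm along x and 60 mm above its origin. The liner is centred across the bin (y) but stands firmly anywhere up to 13 mm either way of the middle along x; this offset is in no listed pose and must be felt or seen
- bin_rails (a point): point on the bin's middle axis, 64 mm above its underside, level with the liner's rail tops. A flat rail runs along each long side (y = 38 to 50 mm either side, 140 mm long). Through each rail go two slots, open at the top, 30 mm deep: one 28 mm along x, centred 46 mm to +x of the liner's middle, one 16 mm, 18 mm to -x. Lug play 2 mm each way; tray to rails 5 mm each side
- tea_box: bystander: small dark carton 60x67x76 mm, origin at the centre of its underside
- salt_shaker: bystander: salt shaker 44 mm across, 90 mm high, origin at the centre of its underside
- mug: bystander: terracotta-red mug 82x115 mm (with its handle), 90 mm high, origin at the centre of its underside

How it is judged:
At the end, for the whole second after the job is handed in: The caddy rests level (within 0.05 rad) and still in the bin with its wide-lug end at the wide-slot end, its underside 30 to 37.5 mm above the bin's underside (lugs on the slot floors) and its middle within 18 mm of the bin's (z of caddy in the frame of bin between 0.03 and 0.0375 m and horizontal distance between caddy and bin below 0.018 m and x of caddy_wide_end in the frame of bin above 0.04 m and angle between caddy's own z axis and vertical below 0.05 rad and linear speed of caddy below 0.02 m/s); the robot touches nothing.
It fails at once if the caddy is forced or dropped: more than 30 N between it and the bin or its liner (contact force between caddy and bin above 30 N).
It fails at once if the tea box, salt shaker or mug is shifted by more than 20 mm (distance of any of tea_box, salt_shaker, mug from where it was at the start of the episode above 0.02 m).
It also fails if it takes over 72 s, if anything falls off the work surface, if the arm or the gripper's body presses on something with over 40 N, if the wrist force passes 120 N, or if a joint passes its speed limit or range.

### The arm

A 7-joint arm with a two-finger parallel gripper is mounted at the origin on a cart in front of the work surface, level with it; the furniture and walls round the work are solid. World frame = base frame: x ahead of the robot, y to its left, z up, the work surface at z = 0. Lengths are in m, angles in rad, forces in N, time in s.
With the tool pointing down it reaches from about 0.425 to 0.875 m from the base axis. Payload 4.7 kg.
Tool frame: the origin (TCP) lies where the fingers leave the gripper's body, on its centre line; the fingertips stand 70 mm ahead of it and the grasp point (between the pads) lies 51 mm ahead of it; z points along the fingers, y is the line along which they close (so a half turn about z gives the same grasp; the last joint's range is limited). The gripper opens to 87 mm and grips with 3 to 60 N. Pads are 19 mm wide; open, the fingers measure 117 mm over their backs; the gripper's body (75 mm by 190 mm) begins 51 mm behind the grasp point.
Start: joints at [-1.164, 0.321, -0.07, 1.45, 0.023, 1.371, -0.057], TCP at [0.249, 0.601, 0.292] pointing down, gripper open.
Joint ranges: [-2.86, 2.86], [-0.3, 2.09], [-1.38, 1.24], [0.06, 2.45], [-1.56, 4.7], [0.09, 2.05], [-2.69, 2.69]. Speed limits (rad/s): [2.57, 2.57, 3.14, 3.14, 3.14, 3.14, 3.14].

### API

Orientations are given as a rotation vector (axis times angle).
In Python, from bench import ctrl gives the robot as it stands.
- The arm moves only by the tool drive_tool, never from a script. Its argument "motion" is a list of rows, each a list of 3 entries, a list of its own where there are three numbers: the shift along the tool's x, y, z in cm, then the turn, a rotation vector about the tool's x, y, z in degrees, then the opening, from -1 (shut) to 1 (fully open). In form: [[[x, y, z], [ax, ay, az], claw], ...]. A call has 1 to 12 rows; each row shifts and turns the commanded pose from where the row before left it, along the tool's axes as they then stand; what a row does not reach is not made up. A row lasts 1/8 s, in which the tool goes at most 62.5 mm and 10.7 degrees, less where a joint would pass 70% of its speed; a pose out of reach is approached as far as the arm can. A call with a gripper value outside its range is refused whole. The fingers move at their own pace and stop on an object; "force" is the grip in N (left out, the last holds). Time passes only in rows, so rows that do not move let the fingers close. It gives the time, the measured TCP pose, the force, the opening and the grip force at its end, in the units of the state.
- ctrl.get_state(): the state, without advancing time (a new reading comes with each control period).
- ctrl.get_image(name): name is "side" or "top" or "wrist"; returns the picture (384x512x3 uint8, red, green, blue); there is no depth.
- ctrl.calibration(name): a dict with "K" (3x3 intrinsics, pixels), "origin" and "attitude" of the camera in the world; the wrist camera has in their place "tool_from_camera" (4x4, takes a point from camera to tool coordinates, whose origin is the TCP and whose axes are the flange's). Camera axes: x right, y up, looking along -z (the intrinsics and any distortion apply to the point x, -y, -z); pixel columns grow to the right and rows downward; lengths in m; the calibration is good to about 2 mm. A picture is of the moment at which its call begins: read the wrist's pose just before it. calibration takes no time and is no camera call.
- ctrl.close_job(): hands the job in; it is judged then, once.
The state is a dict: "time": time; "joint_positions": joint angles; "qd": joint speeds; "joint_torque": joint torques, N m; "position": TCP position; "tool_rot": TCP orientation; "ft_force": force on the tool from outside, world axes, zero at the start; "torque": the same for the moment, N m; "grip_width": opening from 0.0 (shut) to 1.0 (fully open); "grip_force": force on a finger pad.
Only numpy, scipy, OpenCV 4.12 (cv2) and the standard library are available. Lean on these libraries where they do the work, as an engineer would, in place of code of your own. Each camera call takes 0.05 s, during which the arm holds its last target. There are 200 camera calls.

## Working session

There is one attempt and no reset: what is moved stays moved. The work goes in short steps, Python scripts to look and compute and a tool call to move; the robot and the scene stay as the last step left them, time stands still between calls to the robot, and variables do not carry over. Pictures are saved under pics/ and viewed, at most 10 in all, crops included, and the job is handed in when it is done.

Besides the shell and the picture viewer there is one more tool, called after "Request:" as name(argument=value, ...), one argument or row to a line, values as JSON. drive_tool: Moves the arm, as the interface text tells. Its arguments: {"type":"object","properties":{"motion":{"type":"array","items":{"type":"array"}},"force":{"type":"number"}},"required":["motion"]}

```bash
mkdir -p pics
cat > h.py <<'E'
import numpy as np, cv2
from scipy.spatial.transform import Rotation as R
from bench import ctrl
def cam(n, st=None):
    c=ctrl.calibration(n)
    if 'tool_from_camera' in c:
        T=np.eye(4); T[:3,:3]=R.from_rotvec(st['tool_rot']).as_matrix(); T[:3,3]=st['position']
        M=T@np.array(c['tool_from_camera'])
        return np.array(c['K']),M[:3,3],M[:3,:3],c
    a=np.array(c['attitude'],float)
    A=a if a.shape==(3,3) else R.from_rotvec(a).as_matrix()
    return np.array(c['K']),np.array(c['origin'],float),A,c
def ray(C,u,v):
    d=np.linalg.inv(C[0])@[u,v,1]; return C[2]@(d*[1,-1,-1])
def onz(C,u,v,z):
    d=ray(C,u,v); return C[1]+d*(z-C[1][2])/d[2]
def proj(C,p):
    q=C[2].T@(np.array(p)-C[1]); q=C[0]@(q*[1,-1,-1]); return q[:2]/q[2]
E
python3 - <<'E'
from h import *
s=ctrl.get_state(); print(s['time'],s['position'],s['tool_rot'],s['ft_force'])
for n in ['top','side','wrist']:
    cv2.imwrite(f'pics/{n}0.png',ctrl.get_image(n)[:,:,::-1]); print(n,ctrl.calibration(n))
a=cv2.imread('pics/side0.png')
E
```

```text
0.0 [0.24865056 0.60010846 0.29114319] [-6.12903597e-01 -3.08094883e+00  2.94967169e-03] [-0.46280762 -0.77593748  0.48222681]
top {'K': array([[409.70976656,   0.        , 255.47009769],
       [  0.        , 409.70976656, 193.68400163],
       [  0.        ,   0.        ,   1.        ]]), 'origin': array([0.41572932, 0.12262672, 1.18932852]), 'attitude': array([ 0.11092992, -0.0995324 , -1.55429226])}
side {'K': array([[475.40266001,   0.        , 259.92251194],
       [  0.        , 475.40266001, 197.03124601],
       [  0.        ,   0.        ,   1.        ]]), 'origin': array([0.89744413, 0.72739723, 0.94725571]), 'attitude': array([0.24463283, 0.88553821, 2.49869917])}
wrist {'K': array([[283.13192344,   0.        , 254.11823766],
       [  0.        , 283.13192344, 194.27942076],
       [  0.        ,   0.        ,   1.        ]]), 'tool_from_camera': array([[ 1.32602768e-03,  9.54565331e-01,  2.97998777e-01,
         8.23145693e-02],
       [ 9.99998946e-01, -1.44205391e-03,  1.69491914e-04,
         1.23500136e-03],
       [ 5.91521406e-04,  2.97998238e-01, -9.54566237e-01,
        -9.18264264e-02],
       [ 0.00000000e+00,  0.00000000e+00,  0.00000000e+00,
         1.00000000e+00]])}
```

View pics/top0.png

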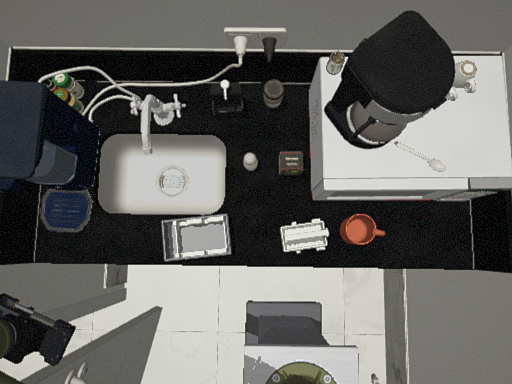

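View pics/side0.png

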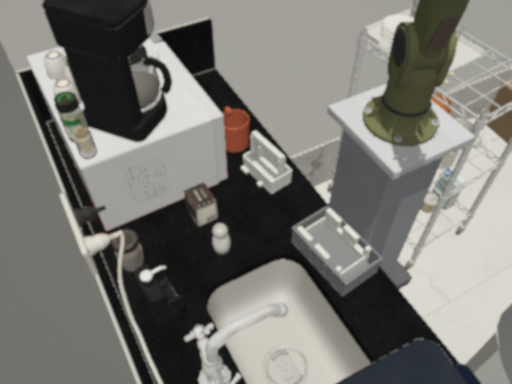

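The top view shows the bin at about (196,238), the caddy at (304,236), the mug at (360,230), the tea box at (291,163) and the shaker at (250,161). The side view shows the bin at (337,247) and the caddy at (266,165). I'll enlarge both.

Run:
```python
from h import *
a=cv2.imread('pics/top0.png')[205:270,155:345]; b=cv2.imread('pics/side0.png')[125:295,235:385]
a=cv2.resize(a,None,fx=4.2,fy=4.2,interpolation=cv2.INTER_CUBIC)
b=cv2.resize(b,None,fx=1.9,fy=1.9,interpolation=cv2.INTER_CUBIC)
o=np.zeros((a.shape[0]+b.shape[0],800,3),np.uint8); o[:a.shape[0],:a.shape[1]]=a; o[a.shape[0]:,:b.shape[1]]=b
w=cv2.imread('pics/wrist0.png'); w=cv2.resize(w,(426,320)); o[a.shape[0]:a.shape[0]+320,370:796]=w
print(o.shape); cv2.imwrite('pics/c1.png',o)
C=cam('top')
for n,u,v,z in [('bin',196,238,.06),('caddy',304,236,.05),('mug',360,230,.09)]: print(n,onz(C,u,v,z))
```

```text
(596, 800, 3)
bin [0.44330844 0.29335877 0.06      ]
caddy [ 0.45329862 -0.00386177  0.05      ]
mug [ 0.47005155 -0.14891333  0.09      ]
```

View pics/c1.png

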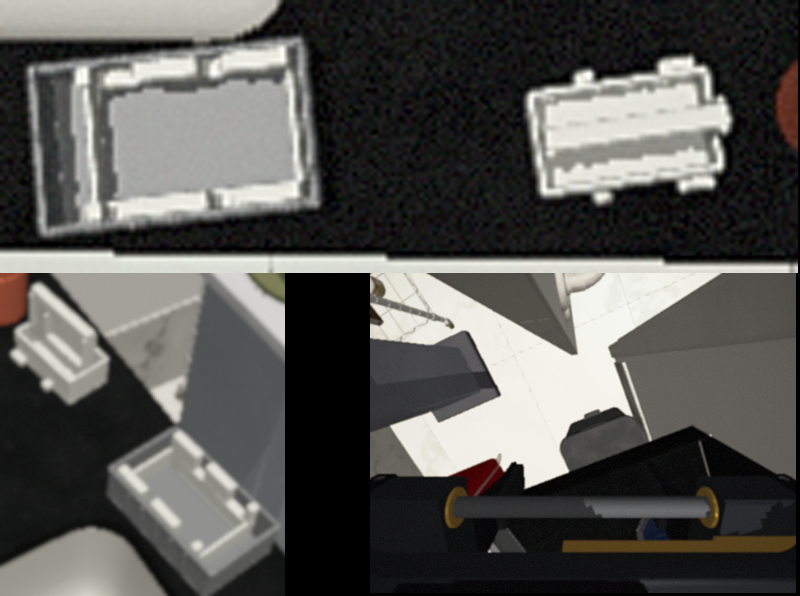

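The crop shows the caddy's wide lugs at the image right (-y), at crop (677,65) and (697,185). The liner's wide slots are at its left (+y), and the liner is shifted to the right. Next I'll compute positions.

Run:
```python
from h import *
C=cam('top')
f=lambda u,v,z: onz(C,u/4.2+155,v/4.2+205,z)[:2]
b=np.array([f(*p,.06) for p in [(30,68),(303,40),(320,205),(42,235)]])
print('bin',b,b.mean(0),[np.linalg.norm(b[i]-b[i-1]) for i in range(4)])
d=(b[0]+b[3]-b[1]-b[2]); print('bin heading',np.degrees(np.arctan2(d[1],d[0])))
W=[f(677,60,.01),f(697,187,.01)];N=[f(584,75,.01),f(602,200,.01)]
w=np.mean(W,0);n=np.mean(N,0);d=w-n
print('lugs',W,N,np.linalg.norm(d),'(64)',np.linalg.norm(W[0]-W[1]),'(88) head',np.degrees(np.arctan2(d[1],d[0])),'org',n+d*18/64)
B=[f(545,140,.114),f(730,116,.114)];d=B[1]-B[0];print('bar',B,np.mean(B,0),np.linalg.norm(d),np.degrees(np.arctan2(d[1],d[0])))
print('tea',onz(C,291,163,.076),'salt',onz(C,250,161,.09),'mug',onz(C,358,229,.09))
s=ctrl.get_state();Rm=R.from_rotvec(s['tool_rot']).as_matrix();print(Rm.round(3))
# bar & bin in side view check
S=cam('side'); print(proj(S,[*np.mean(B,0),.114]),proj(S,[*b.mean(0),.06]))
```

```text
bin [[0.48811138 0.38845957]
 [0.50903646 0.20939935]
 [0.40178974 0.19581252]
 [0.37992865 0.3757967 ]] [0.44471656 0.29236704] [np.float64(0.1089213050863971), np.float64(0.18027873926983162), np.float64(0.10810393435911941), np.float64(0.18130696439800123)]
bin heading 96.79570726444389
lugs [array([ 0.50298732, -0.04342407]), array([ 0.41694898, -0.05650856])] [array([0.4918247 , 0.02023429]), array([0.40728907, 0.00788886])] 0.06486882477461388 (64) 0.08702757926535563 (88) head -80.764241123652 org [ 0.45248505 -0.00394627]
bar [array([0.44441823, 0.05340151]), array([ 0.46089595, -0.06151836])] [ 0.45265709 -0.00405842] 0.11609517935451195 -81.8402939180681
tea [0.65309279 0.03469063 0.076     ] salt [0.65422698 0.147974   0.09      ] mug [ 0.47264201 -0.14363041  0.09      ]
[[-0.924  0.383 -0.001]
 [ 0.383  0.924 -0.001]
 [-0.    -0.002 -1.   ]]
[268.31505263 142.18911213] [336.76774572 239.44469541]
```

```bash
cat >> h.py <<'E'
def rows(wps,claw,dp=2):
    """wps: (x,y,z,yaw_of_tool_y deg,n). prints rows from the measured pose, tool kept down"""
    s=ctrl.get_state(); p=np.array(s['position']); Rm=R.from_rotvec(s['tool_rot'])
    for i,(x,y,z,yaw,n) in enumerate(wps):
        t=np.array([x,y,z]); c,k=np.cos(np.radians(yaw)),np.sin(np.radians(yaw))
        Rt=R.from_matrix(np.array([[-k,c,0],[c,k,0],[0,0,-1]]))
        out=[]
        for j in range(n):
            m=n-j
            d=np.round(Rm.inv().apply((t-p)/m)*100,dp); r=np.round((Rm.inv()*Rt).as_rotvec(degrees=True)/m,1)
            out.append([d.tolist(),r.tolist(),claw]); p=p+Rm.apply(d/100); Rm=Rm*R.from_rotvec(r,degrees=True)
        print(out)
def stat():
    s=ctrl.get_state(); Rm=R.from_rotvec(s['tool_rot']).as_matrix()
    print('t',s['time'],'p',np.round(s['position'],4),'yaw',np.degrees(np.arctan2(Rm[1,1],Rm[0,1])).round(2),'z',Rm[:,2].round(4),'F',np.round(s['ft_force'],2),'q',np.round(s['joint_positions'],2),s['grip_width'],s['grip_force'])
    return s
E
python3 -c "
from h import *
rows([(.50,.27,.25,67.5,9)],1)"
```

```text
[[[-3.98, -2.32, 0.46], [-0.0, 0.0, -0.0], 1], [[-3.98, -2.32, 0.46], [-0.0, 0.0, -0.0], 1], [[-3.98, -2.32, 0.46], [-0.0, 0.0, -0.0], 1], [[-3.99, -2.32, 0.47], [-0.0, 0.0, -0.0], 1], [[-3.98, -2.32, 0.46], [-0.0, 0.0, -0.0], 1], [[-3.99, -2.32, 0.47], [-0.0, 0.0, -0.0], 1], [[-3.98, -2.32, 0.46], [-0.0, 0.0, -0.0], 1], [[-3.99, -2.32, 0.47], [-0.0, 0.0, -0.0], 1], [[-3.98, -2.32, 0.46], [-0.1, 0.0, -0.0], 1]]
```

Request:
drive_tool(
  motion=[
    [[-4,-2.3,0.5],[0,0,0],1],
    [[-4,-2.3,0.5],[0,0,0],1],
    [[-4,-2.3,0.5],[0,0,0],1],
    [[-4,-2.3,0.5],[0,0,0],1],
    [[-4,-2.3,0.5],[0,0,0],1],
    [[-4,-2.3,0.5],[0,0,0],1],
    [[-4,-2.3,0.5],[0,0,0],1],
    [[-4,-2.3,0.5],[0,0,0],1],
    [[-4,-2.3,0.2],[0,0,0],1],
    [[0,0,0],[0,0,0],1],
    [[0,0,0],[0,0,0],1],
  ],
)

```text
time: 1.52
position: [0.5017, 0.272, 0.25]
tool_rot: [-0.613, -3.08, -0.001]
ft_force: [-0.1, -0.2, -0.3]
grip_width: 0.996
grip_force: 0.0
```

Run:
```python
from h import *
s=stat(); a=ctrl.get_image('wrist')[:,:,::-1]; cv2.imwrite('pics/w1.png',a)
C=cam('wrist',s); print([proj(C,(x,y,.06)).round() for x,y in [(.488,.388),(.509,.209),(.402,.196),(.380,.376)]])
a=cv2.resize(a,(800,600),interpolation=cv2.INTER_CUBIC); cv2.imwrite('pics/w1b.png',a)
```

```text
t 1.525 p [0.5017 0.272  0.25  ] yaw 67.5 z [-8.e-04  5.e-04 -1.e+00] F [-0.15 -0.22 -0.29] q [-0.7   0.18  0.18  1.72 -0.03  1.25  0.66] 0.9957006169375877 0.0
[array([357., 133.]), array([201., 217.]), array([141., 127.]), array([309.,  23.])]
```

View pics/w1b.png

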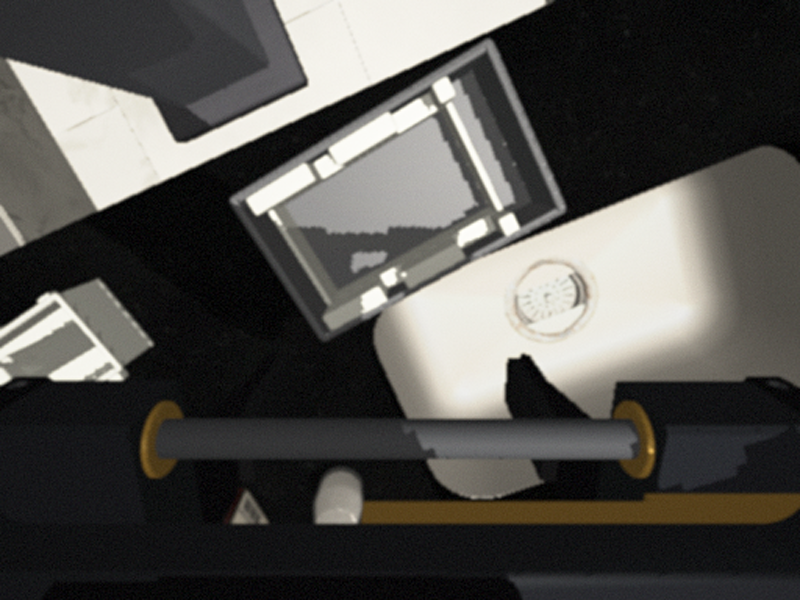

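The wrist view shows the rim corners at (237,202), (487,42), (563,212) and (325,338) in the 800-px picture. The narrow slots are at about (325,160) and (393,278), the wide ones at (412,112) and (475,232), both towards the +y end. I'll rectify the rail-top plane to read the liner offset.

Run:
```python
from h import *
s=ctrl.get_state(); C=cam('wrist',s); k=.64
b=np.array([onz(C,u*k,v*k,.06)[:2] for u,v in [(563,212),(325,338),(237,202),(487,42)]])
print(b,b.mean(0),[np.linalg.norm(b[i]-b[i-1]).round(4) for i in range(4)])
d=b[0]+b[3]-b[1]-b[2]; h=np.arctan2(d[1],d[0]); print('head',np.degrees(h))
o=b.mean(0); ex=np.array([np.cos(h),np.sin(h)]); ey=np.array([-ex[1],ex[0]])
# rectified: col = (x+100)*4 , row=(60-y)*4 mm
src=[];dst=[]
for x,y in [(-90,-54),(90,-54),(90,54),(-90,54)]:
    p=o+ex*x/1e3+ey*y/1e3; src.append(proj(C,[*p,.064])); dst.append([(x+100)*4,(60-y)*4])
H=cv2.getPerspectiveTransform(np.float32(src),np.float32(dst))
a=cv2.warpPerspective(cv2.imread('pics/w1.png'),H,(800,480),flags=cv2.INTER_CUBIC)
for x in range(-80,81,10): cv2.line(a,((x+100)*4,0),((x+100)*4,12 if x else 40),(0,255,255),1)
cv2.imwrite('pics/rect.png',a)
```

```text
[[0.49079741 0.39092381]
 [0.51098874 0.21682259]
 [0.40769216 0.20472581]
 [0.38328576 0.37740192]] [0.44819102 0.29746853] [np.float64(0.1084), np.float64(0.1753), np.float64(0.104), np.float64(0.1744)]
head 97.32836870826361
```

View pics/rect.png

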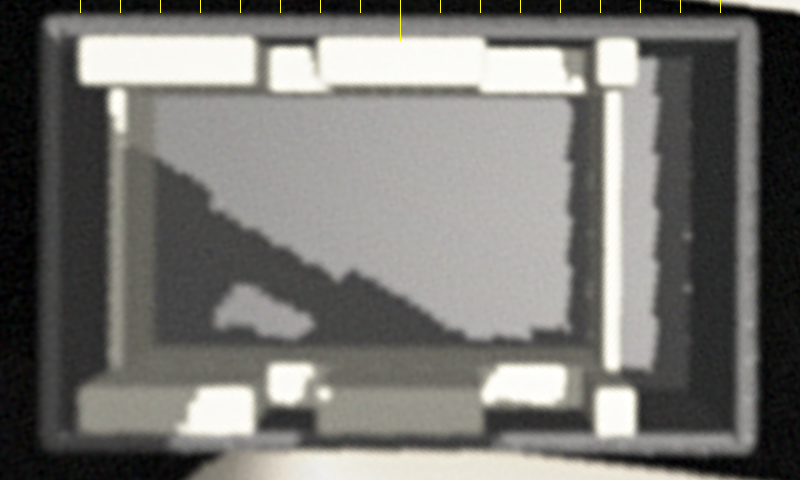

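The liner's middle is at -10.5 mm along bin x, about (0.448, 0.287) in the world. Both slots agree within 0.5 mm, and the rails measure 140 mm as specified. Now the caddy, from near.

```bash
python3 -c "
from h import *
rows([(.47,-.055,.25,8.7,8)],1,1)"
```

```text
[[[-1.2, -3.9, -0.0], [-0.0, -0.0, 7.4], 1], [[-1.7, -3.8, -0.0], [-0.0, -0.0, 7.4], 1], [[-2.2, -3.5, -0.0], [-0.0, -0.0, 7.3], 1], [[-2.6, -3.2, -0.0], [-0.0, -0.0, 7.4], 1], [[-3.0, -2.8, -0.0], [-0.0, -0.0, 7.3], 1], [[-3.3, -2.4, -0.0], [-0.0, -0.0, 7.4], 1], [[-3.6, -2.0, -0.0], [-0.0, -0.0, 7.3], 1], [[-3.8, -1.6, -0.0], [-0.0, -0.0, 7.4], 1]]
```

Request:
drive_tool(
  motion=[
    [[-1.2,-3.9,0],[0,0,7.4],1],
    [[-1.7,-3.8,0],[0,0,7.4],1],
    [[-2.2,-3.5,0],[0,0,7.3],1],
    [[-2.6,-3.2,0],[0,0,7.4],1],
    [[-3.0,-2.8,0],[0,0,7.3],1],
    [[-3.3,-2.4,0],[0,0,7.4],1],
    [[-3.6,-2.0,0],[0,0,7.3],1],
    [[-3.8,-1.6,0],[0,0,7.4],1],
    [[0,0,0],[0,0,0],1],
    [[0,0,0],[0,0,0],1],
  ],
)

```text
time: 2.82
position: [0.4702, -0.0544, 0.2504]
tool_rot: [-2.045, -2.385, -0.001]
ft_force: [0.2, 0.6, 0.2]
grip_width: 0.999
grip_force: 0.0
```

Run:
```python
from h import *
s=stat(); a=ctrl.get_image('wrist')[:,:,::-1]; cv2.imwrite('pics/w2.png',a)
C=cam('wrist',s); print(proj(C,(.4525,-.004,.114)).round())
a=cv2.resize(a[0:240],(800,375),interpolation=cv2.INTER_CUBIC); cv2.imwrite('pics/w2b.png',a)
```

```text
t 2.825 p [ 0.4702 -0.0544  0.2504] yaw 8.78 z [ 4.e-04  9.e-04 -1.e+00] F [0.23 0.58 0.23] q [-0.42 -0.05  0.47  1.95  0.02  1.24  0.2 ] 0.9990895937747801 0.0
[241. 146.]
```

View pics/w2b.png

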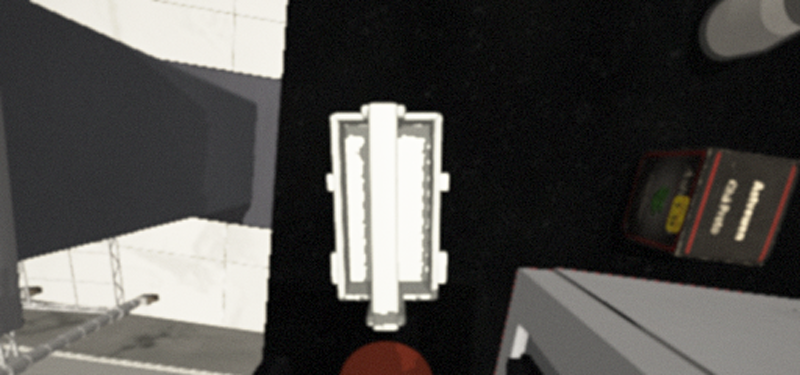

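The bar's top runs from (384,103) to (385,318), the tray's far corners are (330,113) and (443,113), the narrow lugs (327,181) and (450,181), and the wide lugs (331,267) and (447,267). The fit must be along y only; the mug is at the bottom edge.

Run:
```python
from h import *
s=ctrl.get_state(); C=cam('wrist',s); k=.64
f=lambda u,v,z: onz(C,u*k,v*k,z)[:2]
hd=lambda d: np.degrees(np.arctan2(d[1],d[0])).round(2)
A,B=f(384,103,.114),f(385,318,.114); print('bar',A,B,(A+B)/2,np.linalg.norm(A-B),hd(B-A))
t=[f(330,113,.046),f(443,113,.046),f(440,298,.046),f(337,298,.046)]; print('tray',np.mean(t,0),[np.linalg.norm(t[i]-t[i-1]).round(4) for i in range(4)],hd(t[2]+t[3]-t[0]-t[1]))
n=[f(327,181,.01),f(450,181,.01)];w=[f(331,267,.01),f(447,267,.01)]
d=np.mean(w,0)-np.mean(n,0); print('lugs',np.linalg.norm(n[0]-n[1]),np.linalg.norm(w[0]-w[1]),np.linalg.norm(d),hd(d),np.mean(n,0)+d*18/64)
rows([(.453,-.004,.20,8.7,3),(.453,-.004,.153,8.7,3)],1,1)
```

```text
bar [0.44753659 0.05524715] [ 0.4637944  -0.05121592] [0.45566549 0.00201562] 0.10769727130538609 -81.32
tray [ 0.4562228  -0.00103134] [np.float64(0.1193), np.float64(0.0698), np.float64(0.1193), np.float64(0.072)] -80.84
lugs 0.08904236255706369 0.0889463552097126 0.06358212461998355 -81.09 [ 0.45624529 -0.00094149]
[[[1.7, -0.3, 1.7], [0.0, -0.0, 0.0], 1], [[1.8, -0.3, 1.7], [0.0, -0.0, 0.1], 1], [[1.7, -0.3, 1.6], [0.0, -0.0, 0.0], 1]]
[[[0.0, -0.0, 1.6], [0.0, -0.0, 0.0], 1], [[0.0, -0.0, 1.6], [0.0, -0.0, 0.0], 1], [[0.0, -0.0, 1.5], [0.0, -0.0, 0.0], 1]]
```

Request:
drive_tool(
  motion=[
    [[1.8,-0.2,1.7],[0,0,0],1],
    [[1.8,-0.2,1.7],[0,0,0],1],
    [[1.8,-0.2,1.6],[0,0,0],1],
    [[0,-0.1,1.6],[0,0,0],1],
    [[0,0,1.6],[0,0,0],1],
    [[0,0,1.5],[0,0,0],1],
    [[0,0,0],[0,0,0],1],
  ],
)

```text
time: 3.75
position: [0.4543, -0.0045, 0.1519]
tool_rot: [-2.049, -2.379, 0.003]
ft_force: [-0.5, 0.3, -0.0]
grip_width: 0.998
grip_force: 0.0
```

```bash
python3 -c "
from h import *
stat(); rows([(.4545,-.0025,.153,8.9,1)],1,1)"
```

```text
t 3.75 p [ 0.4543 -0.0045  0.1519] yaw 8.53 z [-2.5e-03 -8.0e-04 -1.0e+00] F [-0.5   0.34 -0.04] q [-0.47  0.02  0.42  2.1  -0.01  1.03  0.11] 0.9981763370775819 0.0
[[[0.2, 0.0, -0.1], [-0.1, 0.0, -0.4], 1]]
```

Request:
drive_tool(
  motion=[
    [[0.2,0,-0.1],[0,0,-0.3],1],
    [[0,0,0],[0,0,0],-1],
    [[0,0,0],[0,0,0],-1],
    [[0,0,0],[0,0,0],-1],
    [[0,0,0],[0,0,0],-1],
    [[0,0,0],[0,0,0],-1],
    [[0,0,0],[0,0,0],-1],
    [[0,0,0],[0,0,0],-1],
    [[0,0,0],[0,0,0],-1],
  ],
  force=30,
)

```text
time: 4.88
position: [0.4547, -0.0019, 0.1543]
tool_rot: [2.042, 2.387, 0.0]
ft_force: [-0.1, -0.2, 0.5]
grip_width: 0.17
grip_force: 0.0
```

```bash
python3 -c "
from h import *
stat(); rows([(.48,.05,.24,8.9,3),(.49,.12,.24,8.9,2)],-1,1)"
```

```text
t 4.875 p [ 0.4547 -0.0019  0.1543] yaw 8.9 z [ 0.  0. -1.] F [-0.12 -0.18  0.53] q [-0.47  0.02  0.42  2.09 -0.01  1.03  0.11] 0.16962372655773741 0.0
[[[1.6, 1.1, -2.9], [0.0, -0.0, -0.0], -1], [[1.6, 1.1, -2.8], [0.0, -0.0, -0.0], -1], [[1.5, 1.1, -2.9], [0.0, -0.0, -0.0], -1]]
[[[3.4, 1.0, 0.0], [0.0, -0.0, -0.0], -1], [[3.4, 1.1, 0.0], [0.0, -0.0, -0.0], -1]]
```

Request:
drive_tool(
  motion=[
    [[0,0,0],[0,0,0],-1],
    [[0,0,0],[0,0,0],-1],
    [[0,0,0],[0,0,0],-1],
    [[0,0,-1.5],[0,0,0],-1],
    [[0,0,-1.5],[0,0,0],-1],
    [[0,0,0],[0,0,0],-1],
  ],
  force=30,
)

```text
time: 5.62
position: [0.4558, -0.0018, 0.1861]
tool_rot: [2.041, 2.385, 0.005]
ft_force: [0.3, -0.1, -3.1]
grip_width: 0.156
grip_force: 30.0
```

```bash
python3 -c "
from h import *
stat(); rows([(.48,.10,.19,8.9,4),(.48,.12,.19,98.9,10)],-1,1)"
```

```text
t 5.625 p [ 0.4558 -0.0018  0.1861] yaw 8.89 z [ 3.6e-03  9.0e-04 -1.0e+00] F [ 0.32 -0.15 -3.06] q [-0.47 -0.02  0.42  2.06  0.01  1.1   0.09] 0.15631556349316603 29.997086618095636
[[[2.4, 1.0, -0.1], [0.1, -0.0, -0.0], -1], [[2.4, 1.0, -0.1], [0.0, -0.0, -0.0], -1], [[2.4, 1.0, -0.1], [0.1, -0.0, -0.0], -1], [[2.5, 1.0, -0.1], [0.0, -0.0, -0.0], -1]]
[[[0.2, 0.0, 0.0], [0.0, -0.0, -9.0], -1], [[0.2, 0.1, 0.0], [0.0, -0.0, -9.0], -1], [[0.2, 0.1, 0.0], [0.0, -0.0, -9.0], -1], [[0.2, 0.1, 0.0], [0.0, -0.0, -9.0], -1], [[0.1, 0.1, 0.0], [0.0, -0.0, -9.0], -1], [[0.1, 0.2, 0.0], [0.0, 0.0, -9.0], -1], [[0.1, 0.2, 0.0], [0.0, 0.0, -9.0], -1], [[0.1, 0.2, 0.0], [0.0, 0.0, -9.0], -1], [[0.0, 0.2, 0.0], [0.0, 0.0, -9.0], -1], [[0.0, 0.1, 0.0], [0.0, 0.0, -9.0], -1]]
```

Request:
drive_tool(
  motion=[
    [[2.4,1,0],[0,0,0],-1],
    [[2.4,1,0],[0,0,0],-1],
    [[2.4,1,0],[0,0,0],-1],
    [[2.5,1,0],[0,0,0],-1],
    [[0.2,0,0],[0,0,-9],-1],
    [[0.2,0.1,0],[0,0,-9],-1],
    [[0.2,0.1,0],[0,0,-9],-1],
    [[0.2,0.1,0],[0,0,-9],-1],
    [[0.1,0.1,0],[0,0,-9],-1],
    [[0.1,0.2,0],[0,0,-9],-1],
    [[0.1,0.2,0],[0,0,-9],-1],
    [[0.1,0.2,0],[0,0,-9],-1],
  ],
)

```text
time: 7.12
position: [0.4787, 0.1169, 0.184]
tool_rot: [-0.241, -3.132, 0.0]
ft_force: [-0.6, -0.4, -3.7]
grip_width: 0.155
grip_force: 30.0
```

Request:
drive_tool(
  motion=[
    [[0,0.2,0],[0,0,-9],-1],
    [[0,0.1,0],[0,0,-9],-1],
    [[0,0,0.5],[0,0,0],-1],
    [[0,0,1],[0,0,0],-1],
    [[0,0,0],[0,0,0],-1],
  ],
)

```text
time: 7.75
position: [0.4783, 0.1195, 0.1679]
tool_rot: [0.241, -3.13, 0.001]
ft_force: [0.6, -0.0, -2.9]
grip_width: 0.16
grip_force: 30.0
```

```bash
python3 -c "
from h import *
stat()"
```

```text
t 7.75 p [0.4783 0.1195 0.1679] yaw 98.81 z [-0.0026 -0.001  -1.    ] F [ 0.57 -0.03 -2.89] q [-0.54  0.09  0.25  1.99 -0.03  1.07  1.45] 0.1602569118241862 29.99675997532904
```

Request:
drive_tool(
  motion=[
    [[0,0,0.8],[0,0,0],-1],
    [[0,0,0.4],[0,0,0],-1],
    [[0,0,0.2],[0,0,0],-1],
    [[0,0,0],[0,0,0],-1],
  ],
)

```text
time: 8.25
position: [0.4793, 0.1198, 0.1552]
tool_rot: [0.244, -3.132, 0.0]
ft_force: [-1.0, 0.1, -2.6]
grip_width: 0.159
grip_force: 30.0
```

Request:
drive_tool(
  motion=[
    [[0,0,0.1],[0,0,0],-1],
    [[0,0,0.1],[0,0,0],-1],
    [[0,0,0],[0,0,0],-1],
  ],
)

```text
time: 8.62
position: [0.4795, 0.12, 0.1542]
tool_rot: [-0.244, 3.131, 0.001]
ft_force: [-2.9, -0.3, 4.6]
grip_width: 0.158
grip_force: 30.0
```

Request:
drive_tool(
  motion=[
    [[0,0,0],[0,0,0],1],
    [[0,0,0],[0,0,0],1],
    [[0,0,0],[0,0,0],1],
    [[0,0,0],[0,0,0],1],
    [[0,0,-2],[0,0,0],1],
    [[0,0,-3],[0,0,0],1],
    [[0,0,-3],[0,0,0],1],
    [[0,0,-1],[0,0,10],1],
    [[0,0,0],[0,0,10],1],
    [[0,0,0],[0,0,10],1],
    [[0,0,0],[0,0,10],1],
    [[0,0,0],[0,0,10],1],
  ],
)

```text
time: 10.12
position: [0.4793, 0.1198, 0.2432]
tool_rot: [1.111, 2.938, 0.0]
ft_force: [-0.5, -0.3, 0.1]
grip_width: 1.0
grip_force: 0.0
```

Request:
drive_tool(
  motion=[
    [[0,0,0],[0,0,10],1],
    [[0,0,0],[0,0,10],1],
    [[0,0,0],[0,0,10],1],
    [[0,0,0],[0,0,10],1],
    [[0,0,0],[0,0,10],1],
    [[0,0,0],[0,0,10],1],
    [[0,0,0],[0,0,10],1],
    [[0,0,0],[0,0,10],1],
    [[0,0,0],[0,0,10],1],
    [[0,0,0],[0,0,10],1],
    [[0,0,0],[0,0,10],1],
    [[0,0,0],[0,0,10],1],
  ],
)

```text
time: 11.62
position: [0.4793, 0.1198, 0.2432]
tool_rot: [3.1, 0.507, -0.0]
ft_force: [-0.1, 0.3, -0.2]
grip_width: 0.999
grip_force: 0.0
```

```bash
python3 -c "
from h import *
stat(); rows([(.4795,.12,.20,-81.2,2),(.4795,.12,.155,-81.2,3)],1,1)
a=ctrl.get_image('top')[:,:,::-1][190:270,155:345]
cv2.imwrite('pics/t2.png',cv2.resize(a,None,fx=4.2,fy=4.2,interpolation=cv2.INTER_CUBIC))
b=ctrl.get_image('wrist')[:,:,::-1]; cv2.imwrite('pics/w3.png',b)
"
```

```text
t 11.625 p [0.4793 0.1198 0.2432] yaw -71.44 z [-0. -0. -1.] F [-0.13  0.34 -0.17] q [-0.57  0.02  0.27  1.9  -0.    1.22 -1.54] 0.9992452859441097 0.0
[[[0.0, -0.0, 2.2], [0.0, 0.0, 4.9], 1], [[0.0, -0.0, 2.1], [0.0, 0.0, 4.9], 1]]
[[[0.0, -0.0, 1.5], [0.0, 0.0, -0.0], 1], [[0.0, -0.0, 1.5], [0.0, 0.0, -0.0], 1], [[0.0, -0.0, 1.5], [0.0, 0.0, -0.0], 1]]
```

View pics/w3.png

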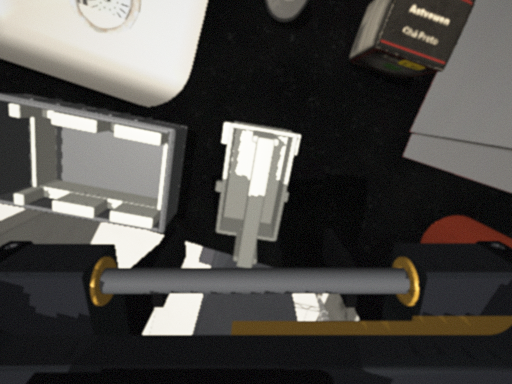

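The picture shows the caddy upright, its narrow lugs near (217,187) and (289,190) and its wide end far away, heading about +9°. I'll regrasp.

Request:
drive_tool(
  motion=[
    [[0,0,2.2],[0,0,4.9],1],
    [[0,0,2.1],[0,0,4.9],1],
    [[0,0,1.5],[0,0,0],1],
    [[0,0,1.5],[0,0,0],1],
    [[0,0,1.6],[0,0,0],1],
    [[0,0,0],[0,0,0],-1],
    [[0,0,0],[0,0,0],-1],
    [[0,0,0],[0,0,0],-1],
    [[0,0,0],[0,0,0],-1],
    [[0,0,0],[0,0,0],-1],
    [[0,0,0],[0,0,0],-1],
    [[0,0,0],[0,0,0],-1],
  ],
  force=30,
)

```text
time: 13.22
position: [0.4793, 0.1198, 0.1543]
tool_rot: [-3.132, -0.249, -0.0]
ft_force: [0.5, -0.6, -1.1]
grip_width: 0.286
grip_force: 0.0
```

Request:
drive_tool(
  motion=[
    [[0,0,0],[0,0,0],-1],
    [[0,0,0],[0,0,0],-1],
    [[0,0,0],[0,0,0],-1],
    [[0,0,0],[0,0,0],-1],
    [[0,0,0],[0,0,0],-1],
  ],
)

```text
time: 13.85
position: [0.4792, 0.1199, 0.1542]
tool_rot: [-3.132, -0.249, 0.0]
ft_force: [-0.1, 0.1, -0.4]
grip_width: 0.158
grip_force: 30.0
```

```bash
python3 -c "
from h import *
stat(); rows([(.4795,.12,.26,-81.2,3),(.4471,.2845,.26,7.1,9)],-1,1)
"
```

```text
t 13.85 p [0.4792 0.1199 0.1542] yaw -80.9 z [-1.e-04  1.e-04 -1.e+00] F [-0.12  0.06 -0.36] q [-0.56  0.11  0.28  2.   -0.03  1.04 -1.68] 0.15778082572684746 29.99943332746625
[[[0.0, -0.0, -3.5], [-0.0, 0.0, 0.1], -1], [[0.0, -0.0, -3.5], [-0.0, 0.0, 0.1], -1], [[0.0, -0.0, -3.6], [-0.0, 0.0, 0.1], -1]]
[[[-0.1, -1.9, 0.0], [-0.0, -0.0, -9.8], -1], [[0.2, -1.8, 0.0], [-0.0, -0.0, -9.8], -1], [[0.6, -1.8, 0.0], [-0.0, -0.0, -9.8], -1], [[0.9, -1.7, 0.0], [-0.0, -0.0, -9.8], -1], [[1.1, -1.5, 0.0], [-0.0, -0.0, -9.8], -1], [[1.3, -1.3, 0.0], [-0.0, -0.0, -9.8], -1], [[1.6, -1.0, 0.0], [-0.0, -0.0, -9.8], -1], [[1.7, -0.7, 0.0], [-0.0, -0.0, -9.9], -1], [[1.8, -0.4, 0.0], [-0.0, -0.0, -9.8], -1]]
```

Request:
drive_tool(
  motion=[
    [[0,0,-3.5],[0,0,0],-1],
    [[0,0,-3.5],[0,0,0],-1],
    [[0,0,-3.6],[0,0,0.2],-1],
    [[-0.1,-1.9,0],[0,0,-9.8],-1],
    [[0.2,-1.8,0],[0,0,-9.8],-1],
    [[0.6,-1.8,0],[0,0,-9.8],-1],
    [[0.9,-1.7,0],[0,0,-9.8],-1],
    [[1.1,-1.5,0],[0,0,-9.8],-1],
    [[1.3,-1.3,0],[0,0,-9.8],-1],
    [[1.6,-1.0,0],[0,0,-9.8],-1],
    [[1.7,-0.7,0],[0,0,-9.9],-1],
    [[1.8,-0.4,0],[0,0,-9.8],-1],
  ],
)

```text
time: 15.35
position: [0.4467, 0.2849, 0.2593]
tool_rot: [-2.071, -2.362, 0.003]
ft_force: [-0.1, 0.2, -3.3]
grip_width: 0.157
grip_force: 30.0
```

Request:
drive_tool(
  motion=[
    [[0,0,0],[0,0,0],-1],
    [[0,0,0],[0,0,0],-1],
    [[0,0,0],[0,0,0],-1],
  ],
)

```text
time: 15.72
position: [0.4476, 0.2835, 0.2601]
tool_rot: [2.081, 2.353, -0.001]
ft_force: [0.6, 0.1, -3.5]
grip_width: 0.157
grip_force: 30.0
```

```bash
python3 -c "
from h import *
stat(); rows([(.4471,.2845,.225,7.1,3)],-1,1)
a=ctrl.get_image('top')[:,:,::-1][200:270,155:245]
b=ctrl.get_image('side')[:,:,::-1][180:300,270:400]
a=cv2.resize(a,None,fx=4.2,fy=4.2,interpolation=cv2.INTER_CUBIC);b=cv2.resize(b,None,fx=3.2,fy=3.2,interpolation=cv2.INTER_CUBIC)
o=np.zeros((400,800,3),np.uint8);o[:a.shape[0],:a.shape[1]]=a;o[:b.shape[0],380:380+b.shape[1]]=b
cv2.imwrite('pics/t3.png',o)
"
```

```text
t 15.725 p [0.4476 0.2835 0.2601] yaw 7.01 z [-1.e-04 -6.e-04 -1.e+00] F [ 0.56  0.15 -3.45] q [-0.72  0.08  0.11  1.8  -0.01  1.26 -0.48] 0.15718532969237256 29.99817310832441
[[[0.0, -0.0, 1.2], [-0.0, 0.0, -0.0], -1], [[0.1, -0.0, 1.2], [-0.0, 0.0, -0.0], -1], [[0.0, -0.0, 1.1], [-0.0, 0.0, -0.1], -1]]
```

View pics/t3.png

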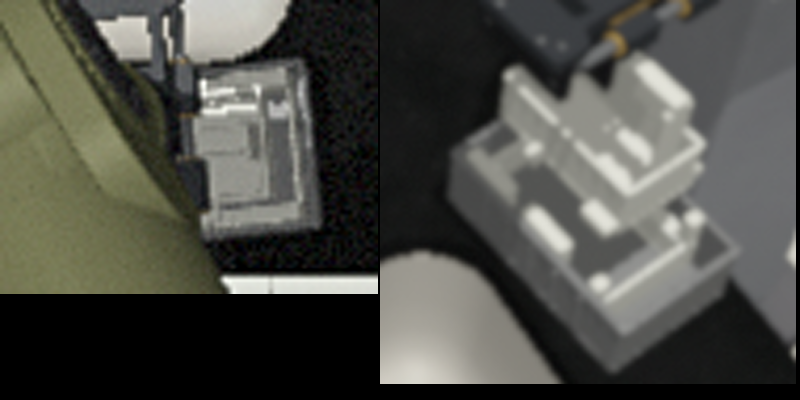

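The caddy is held above the bin with its wide lugs (side panel, about (605,215)) towards the wide-slot end. I'll descend gently.

Request:
drive_tool(
  motion=[
    [[0.05,0,1.2],[0,0,0],-1],
    [[0.05,0,1.2],[0,0,0],-1],
    [[0,0,1.0],[0,0,0],-1],
    [[0,0,0.3],[0,0,0],-1],
    [[0,0,0.2],[0,0,0],-1],
    [[0,0,0],[0,0,0],-1],
  ],
)

```text
time: 16.58
position: [0.4473, 0.2858, 0.2214]
tool_rot: [2.078, 2.356, 0.001]
ft_force: [0.6, -0.4, -3.2]
grip_width: 0.159
grip_force: 30.0
```

Request:
drive_tool(
  motion=[
    [[0,0,0.1],[0,0,0],-1],
    [[0,0,0.1],[0,0,0],-1],
    [[0,0,0.1],[0,0,0],-1],
    [[0,0,0],[0,0,0],-1],
  ],
)

```text
time: 17.08
position: [0.4472, 0.2857, 0.2183]
tool_rot: [2.078, 2.356, 0.0]
ft_force: [-0.5, -0.1, -2.5]
grip_width: 0.158
grip_force: 30.0
```

Request:
drive_tool(
  motion=[
    [[0,0,0.1],[0,0,0],-1],
    [[0,0,0.1],[0,0,0],-1],
    [[0,0,0],[0,0,0],-1],
  ],
)

```text
time: 17.45
position: [0.4473, 0.2854, 0.216]
tool_rot: [2.078, 2.356, -0.0]
ft_force: [0.6, -0.8, -3.2]
grip_width: 0.16
grip_force: 30.0
```

Request:
drive_tool(
  motion=[
    [[0,0,0.1],[0,0,0],-1],
    [[0,0,0.1],[0,0,0],-1],
    [[0,0,0.1],[0,0,0],-1],
    [[0,0,0],[0,0,0],-1],
  ],
)

```text
time: 17.95
position: [0.4471, 0.2856, 0.2129]
tool_rot: [2.078, 2.356, -0.001]
ft_force: [0.6, -0.5, -3.6]
grip_width: 0.158
grip_force: 30.0
```

There is no contact 5 mm below rail level, so the lugs are in the slots.

Request:
drive_tool(
  motion=[
    [[0,0,0.15],[0,0,0],-1],
    [[0,0,0.15],[0,0,0],-1],
    [[0,0,0.15],[0,0,0],-1],
    [[0,0,0.15],[0,0,0],-1],
    [[0,0,0.15],[0,0,0],-1],
    [[0,0,0.15],[0,0,0],-1],
    [[0,0,0],[0,0,0],-1],
  ],
)

```text
time: 18.82
position: [0.4472, 0.2857, 0.204]
tool_rot: [2.078, 2.356, -0.0]
ft_force: [0.8, -1.2, -3.0]
grip_width: 0.157
grip_force: 30.0
```

Request:
drive_tool(
  motion=[
    [[0,0,0.15],[0,0,0],-1],
    [[0,0,0.15],[0,0,0],-1],
    [[0,0,0.15],[0,0,0],-1],
    [[0,0,0.15],[0,0,0],-1],
    [[0,0,0.15],[0,0,0],-1],
    [[0,0,0.15],[0,0,0],-1],
    [[0,0,0],[0,0,0],-1],
  ],
)

```text
time: 19.7
position: [0.4472, 0.2857, 0.195]
tool_rot: [2.078, 2.356, 0.0]
ft_force: [0.4, -0.8, -3.8]
grip_width: 0.155
grip_force: 30.0
```

Request:
drive_tool(
  motion=[
    [[0,0,0.15],[0,0,0],-1],
    [[0,0,0.15],[0,0,0],-1],
    [[0,0,0.15],[0,0,0],-1],
    [[0,0,0.1],[0,0,0],-1],
    [[0,0,0],[0,0,0],-1],
  ],
)

```text
time: 20.32
position: [0.4471, 0.2857, 0.1896]
tool_rot: [2.078, 2.356, 0.0]
ft_force: [0.9, -0.8, -3.9]
grip_width: 0.16
grip_force: 30.0
```

Request:
drive_tool(
  motion=[
    [[0,0,0.05],[0,0,0],-1],
    [[0,0,0.05],[0,0,0],-1],
    [[0,0,0],[0,0,0],-1],
  ],
)

```text
time: 20.7
position: [0.4471, 0.2858, 0.1888]
tool_rot: [2.078, 2.357, 0.0]
ft_force: [0.1, -1.5, -2.6]
grip_width: 0.159
grip_force: 30.0
```

Request:
drive_tool(
  motion=[
    [[0,0,0.05],[0,0,0],-1],
    [[0,0,0.05],[0,0,0],-1],
    [[0,0,0],[0,0,0],-1],
  ],
)

```text
time: 21.08
position: [0.4473, 0.2855, 0.1883]
tool_rot: [2.078, 2.356, 0.0]
ft_force: [-1.0, -3.5, 3.2]
grip_width: 0.16
grip_force: 30.0
```

It touched the slot floor at the expected height. I'll let go and rise.

Request:
drive_tool(
  motion=[
    [[0,0,0],[0,0,0],1],
    [[0,0,0],[0,0,0],1],
    [[0,0,0],[0,0,0],1],
    [[0,0,0],[0,0,0],1],
    [[0,0,0],[0,0,0],1],
    [[0,0,-1],[0,0,0],1],
    [[0,0,-3],[0,0,0],1],
    [[0,0,-4],[0,0,0],1],
    [[-4,0,-3],[0,0,0],1],
    [[-5,0,0],[0,0,0],1],
    [[0,0,0],[0,0,0],1],
  ],
)

```text
time: 22.45
position: [0.4598, 0.1921, 0.2993]
tool_rot: [2.085, 2.348, 0.003]
ft_force: [-0.6, 0.6, 0.3]
grip_width: 0.995
grip_force: 0.0
```

```bash
python3 -c "
from h import *
stat()
a=ctrl.get_image('wrist')[:,:,::-1];b=ctrl.get_image('side')[:,:,::-1][180:300,270:400]
b=cv2.resize(b,None,fx=2.2,fy=2.2,interpolation=cv2.INTER_CUBIC)
o=np.zeros((384,800,3),np.uint8);o[:,:512]=a;o[:b.shape[0],514:514+b.shape[1]]=b
cv2.imwrite('pics/t4.png',o)
"
```

```text
t 22.45 p [0.4598 0.1921 0.2993] yaw 6.77 z [ 2.3e-03  1.0e-04 -1.0e+00] F [-0.59  0.64  0.27] q [-0.63 -0.01  0.18  1.82  0.    1.33 -0.33] 0.9952970832452793 0.0
```

View pics/t4.png

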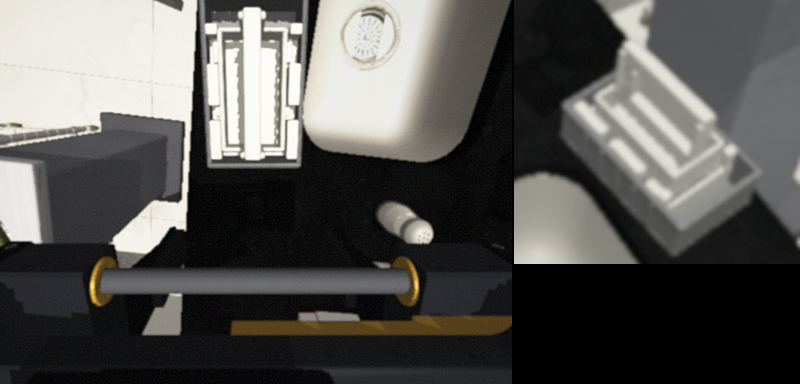

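The caddy sits level and nested in the liner, with its bar from (253,10) to (253,155) and its lugs in the slots. The gripper is clear of it. Handing in.

```bash
python3 -c "
from bench import ctrl
print(ctrl.close_job())"
```

```text
the job is handed in; nothing more can be done
None
```

The caddy is turned half round and nested level in the bin with its lugs on the slot floors, released, and handed in at about 22.5 s; the hand-in returned no verdict.

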